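# Set up the photo backdrop for a tumbler

## Robot

A 6-joint arm with a two-finger parallel gripper is mounted at the origin on a cart in front of the work surface, level with it; the furniture and walls round the work are solid. World frame = base frame: x ahead of the robot, y to its left, z up, the work surface at z = 0. Lengths are in m, angles in rad, forces in N, time in s.
With the tool pointing down it reaches from about 0.35 to 0.975 m from the base axis. Payload 17.4 kg.
Tool frame: the origin (TCP) lies between the finger pads; the fingertips stand 25 mm ahead of it and the grasp point (between the pads) lies 6 mm ahead of it; y points along the fingers, z is the direction in which the jaws open and shut, and the axes are right-handed (so a half turn about y gives the same grasp; the last joint's range is limited). The gripper opens to 85 mm and grips with 20 to 120 N. Pads are 22 mm wide; open, the fingers measure 114 mm over their backs; the gripper's body (76 mm by 85 mm) begins 54 mm behind the grasp point. The pads swing forward as they close: fully open they stand 13 mm farther back than shut.
Start: joints at [1.261, 0.116, 1.442, -0, 1.584, -0.038], TCP at [0.181, 0.65, 0.256] pointing down, gripper open.
Joint ranges: [-2.83, 2.83], [-0.83, 2.19], [0.07, 2.5], [-1.14, 4.28], [0.01, 3], [-2.97, 2.97]. Speed limits (rad/s): [1.89, 1.89, 2.22, 3.14, 3.14, 3.14].

## Interface

Orientations are given as [roll, pitch, yaw] about the fixed x, y, z axes, in that order (R = Rz(yaw) Ry(pitch) Rx(roll)).
In Python, from bench import bot gives the robot as it stands.
- The arm moves only by the tool servo_tool, never from a script. Its argument "deltas" is a list of rows, each an object with "xyz": the shift along the tool's x, y, z normalised to -1 to 1, where 1 is 1000 mm, a list of three; "rotation": the turn, a rotation vector about the tool's x, y, z normalised to -1 to 1, where 1 is 30 degrees, a list of three. In form: [{"xyz": [x, y, z], "rotation": [ax, ay, az]}, ...]. A call has 1 to 8 rows; each row is the pose to reach, as a shift and turn from the pose commanded when the call began, along the tool's axes at that moment; what a row does not reach only later rows make up. A row lasts 1/10 s, in which the tool goes at most 50 mm and 8.59 degrees, less where a joint would pass 70% of its speed; a pose out of reach is approached as far as the arm can. A call with a number of a shift or a turn outside -1 to 1 is refused whole. A call with a gripper value outside its range is refused whole. "claw" is the opening, from 0 (shut) to 1 (fully open), set as the call begins (left out, the last holds). The fingers move at their own pace and stop on an object; the grip force is fixed at half the most. Time passes only in rows, so rows that repeat a pose let the fingers close. It gives the time, the measured TCP pose, the force and the opening at its end, in the units of the state.
- bot.state(): the state, without advancing time (a new reading comes with each control period).
- bot.snapshot(name): name is "side" or "top" or "wrist"; returns a dict with "frame" (480x640x3 uint8, blue, green, red), "z_map" (480x640 float32, m along the optical axis (not along the pixel's ray), 0 where there is no reading), "fx", "fy", "cx", "cy" (pixels), "rvec" (rotation vector, rad) and "tvec" (3), from world to camera coordinates, as OpenCV has them. Camera axes: x right, y down, z forward; pixel columns grow to the right and rows downward; lengths in m; the calibration is good to about 2 mm. A picture is of the moment at which its call begins.
- bot.close_job(): hands the job in, once; it reports no verdict.
The state is a dict: "t": time; "qpos": joint angles; "joint_velocities": joint speeds; "tau": joint torques, N m; "tcp_pos": TCP position; "orientation": TCP orientation; "contact_force": force on the tool from outside, world axes, zero at the start; "torque": the same for the moment, N m; "opening": finger opening in m.
Only numpy, scipy, OpenCV 4.12 (cv2) and the standard library are available. Lean on these libraries where they do the work, as an engineer would, in place of code of your own. Each camera call takes 0.05 s, during which the arm holds its last target.

## Task

Get the grey clay tumbler ready for its photograph: push it across the bench, upright and without lifting it, until it stands centred on the round paper mark. Then flip the kickstand on the side of the white backdrop frame up and over until it drops fully down behind the frame, and after that bring the frame upright with the gripper. The frame tips forward again when it is let go, so finish while still holding it upright, and leave the glaze jar where it stands.

Things in the scene. Friction and masses are not known exactly. Their poses are not given: they have to be found in the camera images.
- tumbler_mid (a point): centre (half-way up, z = 45 mm) of the loose straight-walled grey clay tumbler, 68 mm across and 89 mm high, open at the top, about 0.25 kg; it slides on the bench
- tumbler: the same tumbler; origin at the centre of its underside
- mark_centre (a point): centre of the round white paper mark with a thin blue ring, 84 mm across, flat on the bench in front of the backdrop (nothing to bump into); the tumbler's place
- stand: the whole backdrop (base, frame and kickstand); its base is screwed to the bench, a wooden foot 75 x 136 mm and 10 mm high with a steel foot plate at its right-hand rear; the origin is on the bench right under the frame's hinge line. Its x axis points level to the back of the backdrop (away from the robot), its y axis to the left along the hinge line, z up
- frame (a joint): tipping angle of the frame: 0 = upright, -0.20 = leaning forward (to the robot) on its stop, where it starts, positive = tipping backwards (to 0.5 if nothing stops it). A weak spring folds it forward, about 2 N at the bar when upright. With the kickstand down, the kickstand's foot meets the foot plate at +0.01 to +0.02 and stops the frame (+0.04 when pressed with 10 N)
- frame_hinge (a point): middle of the frame's hinge line, 20 mm above the bench; its axes turn with the frame: z up the frame, x to its back, y to its left along the hinge line. The frame is 148 mm wide and 216 mm high: two wooden posts 14 mm thick (outer faces 136 mm apart), a white sheet between them up to 146 mm above the hinge line, then an open gap and the round bar on top
- frame_bar (a point): middle of the round aluminium bar across the top of the frame, 12 mm in diameter, 112 mm free between the posts, 190 mm from the hinge line; below it is an open gap of 38 mm, so it can be pinched from above across the bar or pushed from in front
- kickstand (a joint): angle of the kickstand in the frame, about its hinge (parallel to the frame's hinge line): 0 = pointing straight up along the post, -0.35 = folded, leaning forward on its stop, where it starts, growing as it swings over the top to the back; 2.64 = fully down behind the frame on its stop. It swings lightly, falls by its own weight to whichever side of upright it is on, and stays down
- kick_pivot (a point): the kickstand's hinge, on the outside of the frame's right-hand post (87 mm to the right of the middle), 90 mm from the frame's hinge line. Mind the fixed green lever press to the left of the backdrop: its black lever ball stands about 0.37 m above the bench near x = 0.57, y = -0.10; pass it on the robot's side
- kick_peg (a point): middle of the red thumb peg of the kickstand: a round peg 9 mm thick that sticks out 30 mm to the right from the steel leg (8 mm thick, 115 mm long), 86 mm from the kickstand's hinge; push it to the back from in front
- jar_mid (a point): middle (half-way up) of the loose cream-coloured glaze jar with black lid, 58 mm across and 73 mm high; a bystander
Things that resemble listed ones, but are neither listed nor needed, are in the scene too. Leave any red look-alike of the tumbler alone.

How it is judged:
On the way, in this order (a step that is already met when the one before it is completed fails the run):
1. the tumbler has been pushed onto the mark and stands there, the kickstand still folded (horizontal distance between tumbler_mid and mark_centre below 0.02 m and angle between tumbler_mid's own z axis and vertical below 0.1 rad and height (world z) of tumbler_mid below 0.055 m and linear speed of tumbler below 0.02 m/s and value of joint kickstand below 0.6 rad), for 0.2 s.
2. the kickstand is fully down behind the frame (value of joint kickstand above 2.5 rad), for 0.2 s.
3. the frame is held upright by the gripper (value of joint kickstand above 2.5 rad and value of joint frame between -0.07 and 0.07 rad and contact force between the fingers and stand above 0.5 N), for 0.2 s.
At the end, for the whole second after the job is handed in: The gripper is still holding the frame (contact over 0.5 N), which stands still and upright within 0.07 rad (4 degrees); the kickstand is fully down (joint over 2.5 rad); the tumbler stands upright on the bench, at rest, its centre within 20 mm of the mark's centre (all of step 3 and horizontal distance between tumbler_mid and mark_centre below 0.02 m and angle between tumbler_mid's own z axis and vertical below 0.1 rad and height (world z) of tumbler_mid below 0.055 m and linear speed of tumbler below 0.02 m/s and velocity of joint frame between -0.1 and 0.1 rad/s); the arm keeps its last pose, push and grip.
It fails at once if the tumbler is lifted more than about 15 mm off the bench (height (world z) of tumbler_mid above 0.06 m).
It fails at once if the tumbler is tipped by more than 0.4 rad (angle between tumbler_mid's own z axis and vertical above 0.4 rad).
It fails at once if the frame is tipped over backwards by more than 0.15 rad (value of joint frame above 0.15 rad).
It fails at once if the glaze jar is moved by more than 20 mm (distance of jar_mid from where it was at the start of the episode above 0.02 m).
It also fails if it takes over 72 s, if anything falls off the work surface, if the arm or the gripper's body presses on something with over 40 N, if the wrist force passes 120 N, or if a joint passes its speed limit or range.

## Working session

There is one attempt and no reset: what is moved stays moved. The work goes in short steps, Python scripts to look and compute and a tool call to move; the robot and the scene stay as the last step left them, time stands still between calls to the robot, and variables do not carry over. Pictures are saved under pics/ and viewed, and the job is handed in when it is done.

Besides the shell and the picture viewer there is one more tool, called after "Request:" in YAML: its name, and indented under it one key for each argument. servo_tool: Moves the arm, as the interface text tells. Scaled input: -1 to 1 covers 1000 mm each way for a shift and 30 degrees each way for a turn. Its arguments: {"type":"object","properties":{"deltas":{"type":"array"},"claw":{"type":"number"}},"required":["deltas"]}

```bash
ls; mkdir -p pics; cat > h.py <<'E'
import numpy as np, cv2
from bench import bot
from scipy.spatial.transform import Rotation as R
def snap(n,save=None):
    s=bot.snapshot(n)
    if save: cv2.imwrite('pics/'+save+'.png',s['frame'])
    np.savez('/tmp/'+n+'.npz',**s); return s
def load(n): return dict(np.load('/tmp/'+n+'.npz'))
def cam(s):
    Rm=cv2.Rodrigues(np.array(s['rvec'],float))[0]; t=np.array(s['tvec'],float).ravel()
    return Rm,t,-Rm.T@t
def ray(s,u,v):
    Rm,t,c=cam(s); d=Rm.T@np.array([(u-s['cx'])/s['fx'],(v-s['cy'])/s['fy'],1.]); return c,d
def onz(s,u,v,z):
    c,d=ray(s,u,v); return c+d*(z-c[2])/d[2]
def pt(s,u,v):
    c,d=ray(s,u,v); return c+d*float(s['z_map'][int(v),int(u)])
def cloud(s):
    Rm,t,c=cam(s); v,u=np.mgrid[:480,:640]; z=s['z_map']
    d=np.stack([(u-s['cx'])/s['fx'],(v-s['cy'])/s['fy'],np.ones_like(z)],-1)
    return c+(d@Rm)*z[...,None]
def proj(s,p):
    Rm,t,c=cam(s); q=Rm@np.array(p)+t; return q[0]/q[2]*s['fx']+s['cx'],q[1]/q[2]*s['fy']+s['cy']
def tri(s1,p1,s2,p2):
    c1,d1=ray(s1,*p1);c2,d2=ray(s2,*p2)
    a=np.linalg.lstsq(np.stack([d1,-d2],1),c2-c1,rcond=None)[0]
    A=c1+d1*a[0];B=c2+d2*a[1];return (A+B)/2,np.linalg.norm(A-B)
E
python3 - <<'E'
from h import *
for n in ['side','top','wrist']:
    s=snap(n,n+'0'); print(n,cam(s)[2],s['fx'])
st=bot.state(); print(st); print(R.from_euler('xyz',st['orientation']).as_matrix().round(3))
E
```

```text
pics
side [ 0.18866945 -0.82387437  0.55449147] 489.50091567840656
top [ 0.38640233 -0.12148864  1.14204117] 579.4131969743347
wrist [0.11797411 0.66815158 0.37398314] 359.01082059434515
{'t': 0.15, 'qpos': array([ 1.26119302e+00,  1.16385639e-01,  1.44211483e+00, -1.53340652e-05,
        1.58401818e+00, -3.77705497e-02]), 'joint_velocities': array([-3.18719928e-04, -2.91649673e-03, -1.98149578e-03, -1.27726032e-05,
       -9.51784303e-05,  3.94907006e-04]), 'tau': array([ 1.32615776e-03, -7.32505131e+01, -6.32857275e+01, -8.28743418e-05,
        5.01186514e-03,  1.44217455e-05]), 'tcp_pos': array([0.18119017, 0.65009452, 0.25572325]), 'orientation': array([-1.57172224e+00,  1.96449621e-05, -2.71832959e-01]), 'contact_force': array([-0.60504945, -0.09136531, -0.06186636]), 'torque': array([-0.00455029,  0.04065907, -0.04156143]), 'opening': 0.08559099074492495}
[[ 0.963 -0.     0.268]
 [-0.268 -0.001  0.963]
 [-0.    -1.    -0.001]]
```

View pics/side0.png

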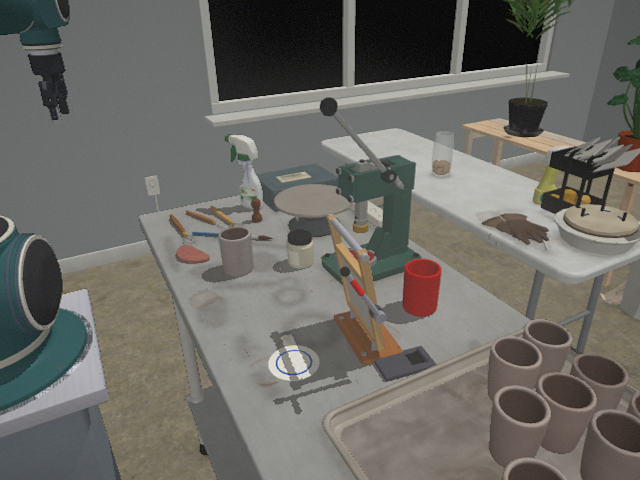

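View pics/top0.png

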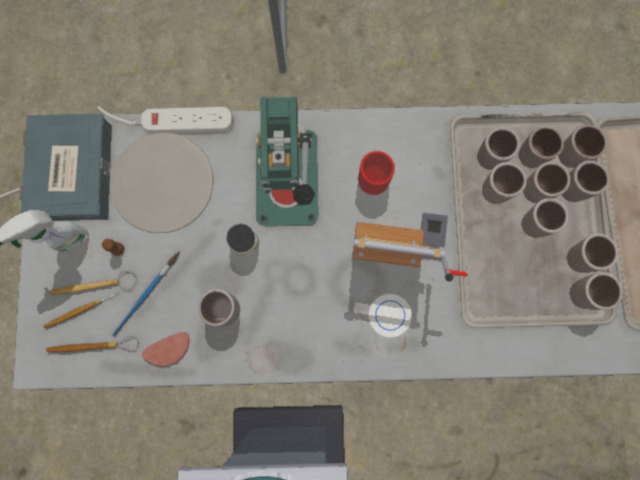

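View pics/wrist0.png

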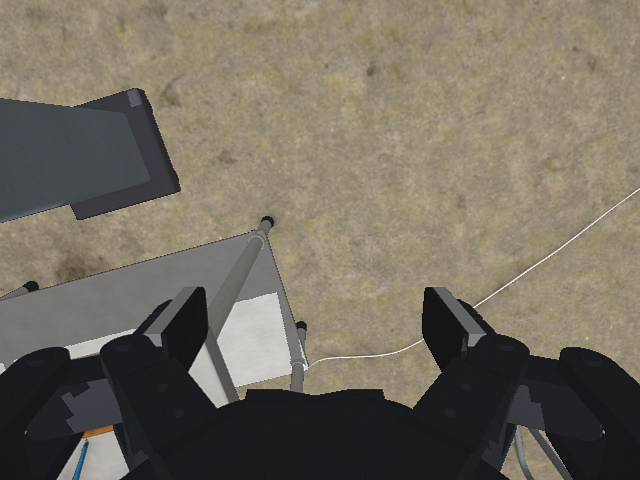

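The top view shows the tumbler rim at about (217,307), jar (242,240), mark (390,316), frame bar from (357,243) to (440,253) and red peg at (456,273). The look-alike red mug is at (377,172).

```bash
python3 - <<'E'
from h import *
t=load('top'); s=load('side')
C=cloud(t); S=cloud(s)
def ctr(P,zlo,zhi,box,name):
    m=(P[...,2]>zlo)&(P[...,2]<zhi)&(P[...,0]>box[0])&(P[...,0]<box[1])&(P[...,1]>box[2])&(P[...,1]<box[3])
    q=P[m]; 
    if len(q)<5: print(name,'none');return
    print(name,len(q),'min',q.min(0).round(4),'max',q.max(0).round(4)); return q
print('tum guess',pt(t,217,292),onz(t,217,307,.089)); 
a=onz(t,217,307,.089)
q=ctr(C,.080,.095,(a[0]-.06,a[0]+.06,a[1]-.06,a[1]+.06),'rim')
c,r=cv2.minEnclosingCircle(q[:,:2].astype(np.float32));print('tumbler',c,r)
a=onz(t,242,238,.073)
q=ctr(C,.065,.08,(a[0]-.05,a[0]+.05,a[1]-.05,a[1]+.05),'jar')
c,r=cv2.minEnclosingCircle(q[:,:2].astype(np.float32));print('jar',c,r)
for n,im,roi in (('top',t,(360,290,420,345)),('side',s,(260,340,330,385))):
    f=im['frame'].astype(int); m=((f[...,0]-f[...,2])>40).astype(np.uint8); k=np.zeros_like(m); k[roi[1]:roi[3],roi[0]:roi[2]]=1; m&=k
    v,u=np.nonzero(m); P=np.array([onz(im,x,y,0) for x,y in zip(u,v)]); c,r=cv2.minEnclosingCircle(P[:,:2].astype(np.float32)); print('mark',n,len(u),c,r)
for n,im,roi in (('top',t,(445,262,475,285)),('side',s,(340,270,372,300))):
    f=im['frame'].astype(int); m=(f[...,2]>130)&(f[...,1]<70); k=np.zeros_like(m); k[roi[1]:roi[3],roi[0]:roi[2]]=1; m&=k
    v,u=np.nonzero(m); print('peg',n,len(u),u.mean(),v.mean(),u.min(),u.max(),v.min(),v.max()); P=cloud(im)[m]; print(np.median(P,0),P.min(0),P.max(0))
b=onz(t,390,247,.2)
q=ctr(C,.19,.23,(b[0]-.1,b[0]+.1,b[1]-.13,b[1]+.13),'bar')
print(cv2.minAreaRect(q[:,:2].astype(np.float32)))
# orange base corners
for p in ((357,223),(422,228),(421,266),(355,260)): print('base',onz(t,*p,.01))
for p in ((303,193),(304,195)): print('ball',pt(t,*p))
for p in ((423,214),(446,214),(444,245),(422,242)): print('plate',pt(t,*p))
E
python3 -c "
import cv2
a=cv2.imread('pics/top0.png')[200:340,340:480];cv2.imwrite('pics/topc.png',cv2.resize(a,None,fx=4,fy=4))
a=cv2.imread('pics/side0.png')[200:400,250:450];cv2.imwrite('pics/sidec.png',cv2.resize(a,None,fx=3,fy=3))"
```

```text
tum guess [0.47671799 0.07302988 0.07684566] [0.44854761 0.07066843 0.089     ]
rim 382 min [0.4162 0.0403 0.0801] max [0.4818 0.1064 0.0934]
tumbler (0.44909611344337463, 0.07353810220956802) 0.033936187624931335
jar 621 min [0.5525 0.0053 0.0652] max [0.6044 0.0584 0.0786]
jar (0.5789481401443481, 0.03153806924819946) 0.02699597179889679
mark top 90 (0.4299336075782776, -0.2511294484138489) 0.029732929542660713
mark side 133 (0.4292899966239929, -0.25212186574935913) 0.030539562925696373
peg top 55 457.90909090909093 272.7818181818182 450 466 271 275
[ 0.48932823 -0.3460903   0.18490948] [ 0.48563579 -0.35938725  0.18249629] [ 0.49293407 -0.3337094   0.18769814]
peg side 77 357.7402597402597 287.42857142857144 352 363 280 295
[ 0.48740444 -0.35329205  0.18452647] [ 0.48323256 -0.36566155  0.17930206] [ 0.49156821 -0.33503371  0.18705508]
bar 749 min [ 0.4748 -0.3326  0.1905] max [ 0.5468 -0.1741  0.2165]
((0.5265514850616455, -0.25951874256134033), (0.1715252697467804, 0.0458512082695961), 67.79525756835938)
base [ 0.6129105  -0.19278375  0.01      ]
base [ 0.59957048 -0.32170641  0.01      ]
base [ 0.52356826 -0.31575523  0.01      ]
base [ 0.53869984 -0.18630933  0.01      ]
ball [ 0.58097782 -0.09800772  0.38408971]
ball [ 0.57808581 -0.09931026  0.38446273]
plate [ 0.62893356 -0.32601546  0.00542885]
plate [ 0.62933454 -0.373735   -0.0018409 ]
plate [ 0.56501419 -0.36448157  0.00521911]
plate [ 0.57140879 -0.32028103  0.00970205]
```

View pics/topc.png

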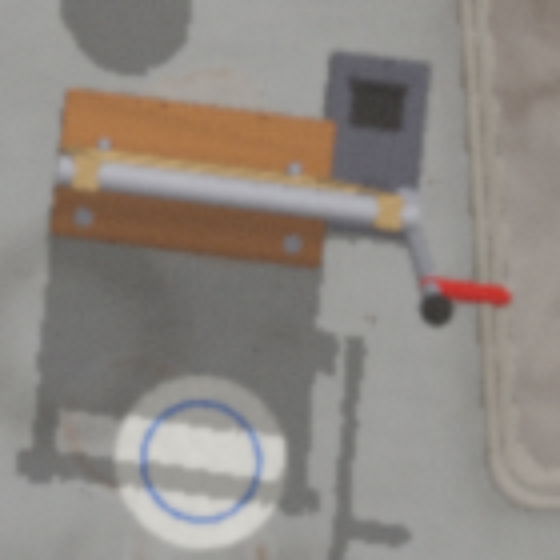

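View pics/sidec.png

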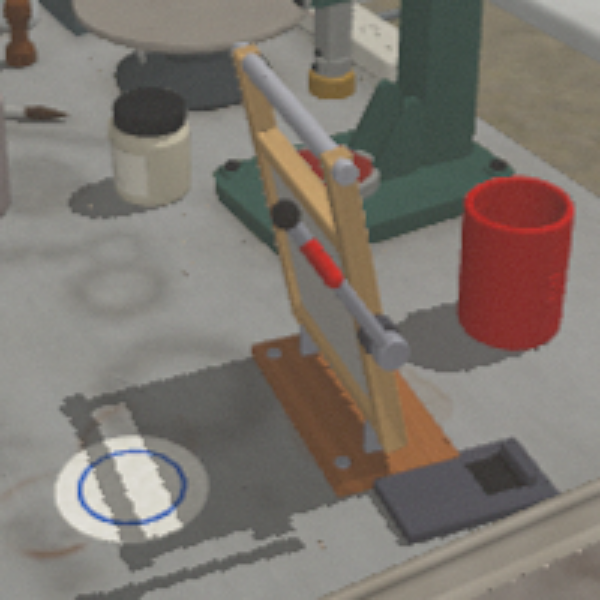

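```bash
cat >> h.py <<'E'
def delta(pos,zang=None,ydir=(0,0,-1),zdir=None,Rt=None):
    """zang: angle of tool z from +y toward +x, tool pointing ydir"""
    st=bot.state(); R0=R.from_euler('xyz',st['orientation']).as_matrix()
    if Rt is None:
        z=np.array([np.sin(zang),np.cos(zang),0]) if zdir is None else np.array(zdir,float)
        y=np.array(ydir,float); y/=np.linalg.norm(y); z=z-y*(z@y); z/=np.linalg.norm(z)
        Rt=np.stack([np.cross(y,z),y,z],1)
    d=R0.T@(np.array(pos)-st['tcp_pos']); w=R.from_matrix(R0.T@Rt).as_rotvec()
    print('xyz',d.round(4),'rot',(np.degrees(w)/30).round(4),'rows',np.linalg.norm(d)/.05,np.degrees(np.linalg.norm(w))/8.59)
E
python3 - <<'E'
from h import *
t=load('top')
A=onz(t,340+65/4,200+166/4,.208);B=onz(t,340+412/4,200+203/4,.208)
print('bar ends',A,B,np.linalg.norm(A-B)); m=(A+B)/2; d=(A-B)/np.linalg.norm(A-B); yaw=np.arctan2(d[1],d[0])-np.pi/2; print(m,yaw)
xs=np.array([np.cos(yaw),np.sin(yaw)]); ys=np.array([-xs[1],xs[0]])
h=m[:2]+xs*.190*np.sin(.2); print('hinge',h)
piv=np.r_[h+xs*(-.09*np.sin(.2))-ys*.087,.02+.09*np.cos(.2)]; print('pivot',piv, proj(t,piv))
a=.55; peg=piv+np.r_[-xs*.086*np.sin(a)-ys*.019,.086*np.cos(a)]; print('peg',peg)
delta((.449,.0735,.25),.059)
E
```

```text
bar ends [ 0.54250609 -0.17803738  0.208     ] [ 0.52370594 -0.31895129  0.208     ] 0.14216249671698422
[ 0.53310601 -0.24849434  0.208     ] -0.13263257346469204
hinge [ 0.57052166 -0.25348618]
pivot [ 0.54129323 -0.33735752  0.10820599] (np.float64(441.41773847883775), np.float64(249.18965289519303))
peg [ 0.49422429 -0.35024613  0.1815231 ]
xyz [ 0.4128  0.0062 -0.4835] rot [ 1.800e-03 -4.065e-01 -2.000e-04] rows 12.715598351348456 1.4196210437873737
```

Request:
servo_tool:
  deltas:
    - {"xyz": [0.413, 0.006, -0.4835], "rotation": [0.002, -0.4065, 0]}
    - {"xyz": [0.413, 0.006, -0.4835], "rotation": [0.002, -0.4065, 0]}
    - {"xyz": [0.413, 0.006, -0.4835], "rotation": [0.002, -0.4065, 0]}
    - {"xyz": [0.413, 0.006, -0.4835], "rotation": [0.002, -0.4065, 0]}
    - {"xyz": [0.413, 0.006, -0.4835], "rotation": [0.002, -0.4065, 0]}
    - {"xyz": [0.413, 0.006, -0.4835], "rotation": [0.002, -0.4065, 0]}
    - {"xyz": [0.413, 0.006, -0.4835], "rotation": [0.002, -0.4065, 0]}
    - {"xyz": [0.413, 0.006, -0.4835], "rotation": [0.002, -0.4065, 0]}
  claw: 1

```text
t: 0.95
tcp_pos: [0.35, 0.2857, 0.2525]
orientation: [-1.57, -0.0, -0.058]
contact_force: [1.4, 0.6, 0.6]
opening: 0.0853
```

```bash
python3 -c "
from h import *
st=bot.state();print(st['tcp_pos'],st['joint_velocities'])
delta((.449,.0735,.25),.059)"
```

```text
[0.35000192 0.28565346 0.25247842] [-1.06312658 -0.349025    0.26139452 -0.00176959  0.08370032 -1.05476313]
xyz [ 0.1112  0.0023 -0.206 ] rot [-0.0023  0.0012  0.0008] rows 4.682557172032323 0.009531139368943937
```

Request:
servo_tool:
  deltas:
    - {"xyz": [0.1, 0.002, -0.185], "rotation": [0, 0, 0]}
    - {"xyz": [0.1, 0.002, -0.185], "rotation": [0, 0, 0]}
    - {"xyz": [0.1, 0.002, -0.185], "rotation": [0, 0, 0]}
    - {"xyz": [0.1, 0.002, -0.185], "rotation": [0, 0, 0]}
    - {"xyz": [0.1, 0.002, -0.185], "rotation": [0, 0, 0]}
    - {"xyz": [0.1, 0.002, -0.185], "rotation": [0, 0, 0]}
    - {"xyz": [0.1, 0.002, -0.185], "rotation": [0, 0, 0]}

```text
t: 1.65
tcp_pos: [0.4385, 0.0975, 0.2503]
orientation: [-1.569, 0.0, -0.059]
contact_force: [-1.0, 1.0, 0.4]
opening: 0.0853
```

```bash
python3 -c "
from h import *
s=snap('wrist','w1')
st=bot.state();print(st['tcp_pos'],st['joint_velocities'])
delta((.449,.0735,.25),.059)"
```

```text
[0.43839424 0.09788674 0.25028243] [ 0.01284147 -0.00136217 -0.00077542  0.00041147 -0.00023022 -0.00346095]
xyz [ 0.012   0.0003 -0.0237] rot [-0.0024  0.0019 -0.0002] rows 0.5318927966212049 0.010762521311392378
```

View pics/w1.png

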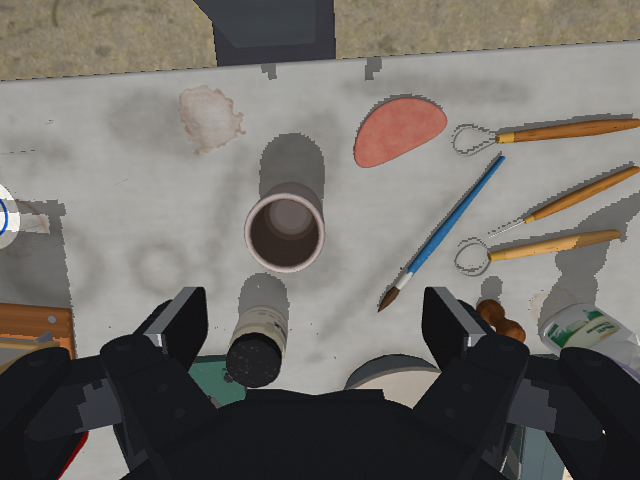

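```bash
python3 -c "
from h import *
w=load('wrist')
print(onz(w,285,232,.089)) 
P=cloud(w);f=w['frame']
m=(P[...,2]>.08)&(P[...,2]<.095)&(abs(P[...,0]-.449)<.05)&(abs(P[...,1]-.0735)<.05)
q=P[m];print(len(q),cv2.minEnclosingCircle(q[:,:2].astype(np.float32)))
delta((.449,.0735,.12),.059)"
```

```text
[0.44659801 0.0736203  0.089     ]
1978 ((0.44785380363464355, 0.0731600746512413), 0.03385799378156662)
xyz [ 0.012   0.1303 -0.0239] rot [-0.0024  0.0019 -0.0002] rows 2.659376420095676 0.010762521311392378
```

Request:
servo_tool:
  deltas:
    - {"xyz": [0.012, 0.0, -0.024], "rotation": [0, 0, 0]}
    - {"xyz": [0.012, 0.05, -0.024], "rotation": [0, 0, 0]}
    - {"xyz": [0.012, 0.1, -0.024], "rotation": [0, 0, 0]}
    - {"xyz": [0.012, 0.1, -0.024], "rotation": [0, 0, 0]}
    - {"xyz": [0.012, 0.1, -0.024], "rotation": [0, 0, 0]}

```text
t: 2.2
tcp_pos: [0.4492, 0.0734, 0.1515]
orientation: [-1.57, 0.0, -0.057]
contact_force: [0.0, -0.4, 1.1]
opening: 0.0854
```

```bash
python3 -c "
from h import *
s=snap('wrist','w2')
st=bot.state();print(st['tcp_pos'],st['contact_force'])
delta((.4485,.0733,.05),.059)"
```

```text
[0.44989943 0.07328526 0.15286514] [0.69604555 0.24704628 0.52128754]
xyz [-0.0016  0.1029 -0.0002] rot [-0.0027  0.0029  0.004 ] rows 2.057493138126001 0.019588047995873638
```

View pics/w2.png

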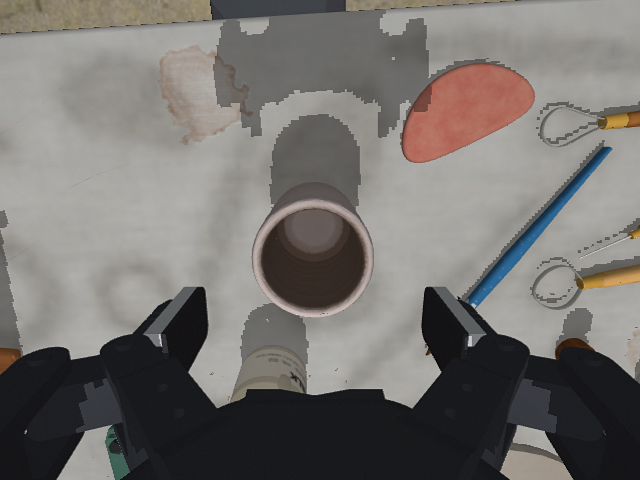

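Request:
servo_tool:
  deltas:
    - {"xyz": [-0.001, 0.03, 0], "rotation": [0, 0, 0]}
    - {"xyz": [-0.001, 0.06, 0], "rotation": [0, 0, 0]}
    - {"xyz": [-0.001, 0.085, 0], "rotation": [0, 0, 0]}
    - {"xyz": [-0.001, 0.1, 0], "rotation": [0, 0, 0]}
    - {"xyz": [-0.001, 0.1, 0], "rotation": [0, 0, 0]}

```text
t: 2.75
tcp_pos: [0.4486, 0.0728, 0.0506]
orientation: [-1.57, 0.0, -0.058]
contact_force: [-0.5, 0.1, 0.0]
opening: 0.0858
```

```bash
python3 -c "
from h import *
s=snap('side','s3')
st=bot.state();print(st['tcp_pos'],st['contact_force'])
delta((.4295,-.2515,.05),.059)"
```

```text
[0.44903589 0.07284094 0.05174318] [-0.11300461 -1.84650307  0.47451855]
xyz [-0.0005  0.0014 -0.3249] rot [-0.0022  0.0009  0.002 ] rows 6.498668597696852 0.010941810277050042
```

View pics/s3.png

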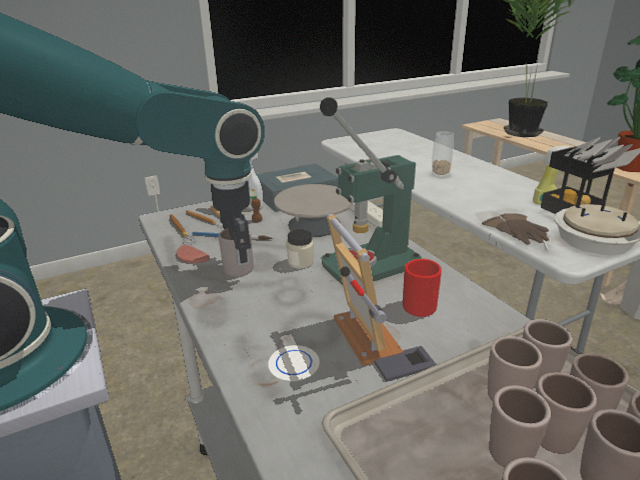

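Request:
servo_tool:
  deltas:
    - {"xyz": [0, 0, 0], "rotation": [0, 0, 0]}
    - {"xyz": [0, 0, 0], "rotation": [0, 0, 0]}
    - {"xyz": [0, 0, 0], "rotation": [0, 0, 0]}
  claw: 0.86

```text
t: 3.1
tcp_pos: [0.4489, 0.0726, 0.0514]
orientation: [-1.57, -0.002, -0.059]
contact_force: [-0.2, -0.9, -0.3]
opening: 0.0735
```

Request:
servo_tool:
  deltas:
    - {"xyz": [0, 0, -0.005], "rotation": [0, 0, 0]}
    - {"xyz": [0, 0, -0.015], "rotation": [0, 0, 0]}
    - {"xyz": [0, 0, -0.025], "rotation": [0, 0, 0]}
    - {"xyz": [0, 0, -0.035], "rotation": [0, 0, 0]}
    - {"xyz": [0, 0, -0.045], "rotation": [0, 0, 0]}
    - {"xyz": [0, 0, -0.055], "rotation": [0, 0, 0]}
    - {"xyz": [0, 0, -0.06], "rotation": [0, 0, 0]}
    - {"xyz": [0, 0, -0.06], "rotation": [0, 0, 0]}

```text
t: 3.9
tcp_pos: [0.4452, 0.0121, 0.051]
orientation: [-1.569, -0.001, -0.06]
contact_force: [-0.4, 2.4, 3.3]
opening: 0.0732
```

```bash
python3 -c "
from h import *
s=snap('side','s4');s=snap('wrist','w4')
a=cv2.imread('pics/s4.png')[140:320,150:330];cv2.imwrite('pics/m4.png',np.hstack([cv2.resize(a,(480,480)),cv2.resize(s['frame'],(320,240*2))]))
st=bot.state();print(st['tcp_pos'],st['contact_force'],st['opening'])
delta((.4295,-.2515,.05),.059)"
```

```text
[0.44508654 0.01247775 0.05075381] [0.77452338 3.41559799 4.76998149] 0.07349173591069812
xyz [ 1.000e-04  4.000e-04 -2.644e-01] rot [-0.0027 -0.0007  0.0019] rows 5.288771438370215 0.011729214812449524
```

View pics/m4.png

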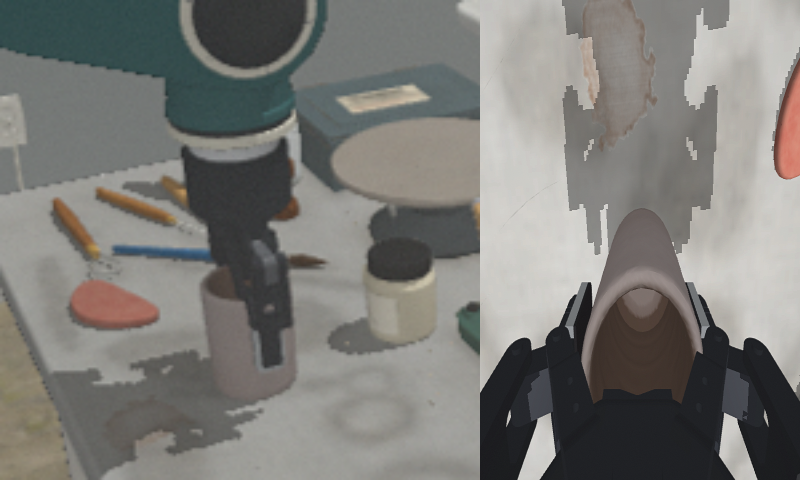

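Request:
servo_tool:
  deltas:
    - {"xyz": [0, 0, -0.01], "rotation": [0, 0, 0]}
    - {"xyz": [0, 0, -0.025], "rotation": [0, 0, 0]}
    - {"xyz": [0, 0, -0.04], "rotation": [0, 0, 0]}
    - {"xyz": [0, 0, -0.055], "rotation": [0, 0, 0]}
    - {"xyz": [0, 0, -0.07], "rotation": [0, 0, 0]}
    - {"xyz": [0, 0, -0.085], "rotation": [0, 0, 0]}
    - {"xyz": [0, 0, -0.1], "rotation": [0, 0, 0]}
    - {"xyz": [0, 0, -0.115], "rotation": [0, 0, 0]}

```text
t: 4.8
tcp_pos: [0.4385, -0.1023, 0.051]
orientation: [-1.569, -0.002, -0.059]
contact_force: [-0.1, 7.0, 12.9]
opening: 0.0734
```

Request:
servo_tool:
  deltas:
    - {"xyz": [0, 0, -0.015], "rotation": [0, 0, 0]}
    - {"xyz": [0, 0, -0.03], "rotation": [0, 0, 0]}
    - {"xyz": [0, 0, -0.045], "rotation": [0, 0, 0]}
    - {"xyz": [0, 0, -0.06], "rotation": [0, 0, 0]}
    - {"xyz": [0, 0, -0.075], "rotation": [0, 0, 0]}
    - {"xyz": [0, 0, -0.09], "rotation": [0, 0, 0]}
    - {"xyz": [0, 0, -0.1], "rotation": [0, 0, 0]}
    - {"xyz": [0, 0, -0.1], "rotation": [0, 0, 0]}

```text
t: 5.6
tcp_pos: [0.4323, -0.2028, 0.0505]
orientation: [-1.57, -0.001, -0.06]
contact_force: [0.4, 3.6, 4.2]
opening: 0.0734
```

```bash
python3 -c "
from h import *
s=snap('side','s5')
st=bot.state();print(st['t'],st['tcp_pos'],st['contact_force'],st['opening'])
delta((.4295,-.2542,.05),.059)"
```

```text
5.65 [ 0.43219092 -0.20233975  0.05026082] [0.54218101 2.85495533 3.74375995] 0.07321847338778394
xyz [ 0.0004  0.0002 -0.0519] rot [-0.0023 -0.0009  0.0005] rows 1.0386134361115549 0.00881251000619033
```

View pics/s5.png

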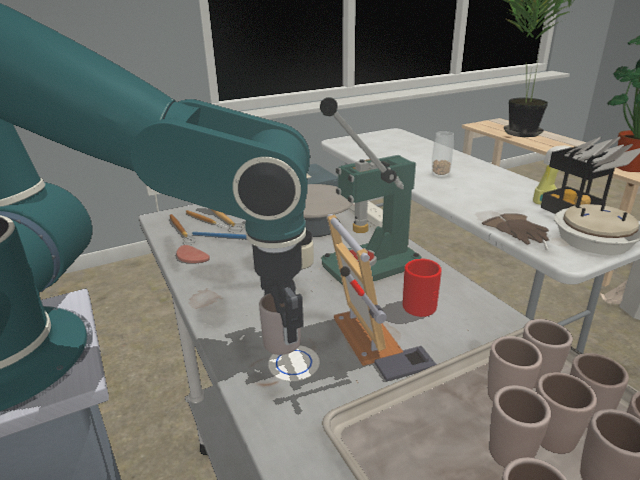

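Request:
servo_tool:
  deltas:
    - {"xyz": [0, 0, -0.008], "rotation": [0, 0, 0]}
    - {"xyz": [0, 0, -0.017], "rotation": [0, 0, 0]}
    - {"xyz": [0, 0, -0.026], "rotation": [0, 0, 0]}
    - {"xyz": [0, 0, -0.035], "rotation": [0, 0, 0]}
    - {"xyz": [0, 0, -0.043], "rotation": [0, 0, 0]}
    - {"xyz": [0, 0, -0.049], "rotation": [0, 0, 0]}
    - {"xyz": [0, 0, -0.0525], "rotation": [0, 0, 0]}
    - {"xyz": [0, 0, -0.0525], "rotation": [0, 0, 0]}

```text
t: 6.45
tcp_pos: [0.4293, -0.2543, 0.0505]
orientation: [-1.569, -0.001, -0.059]
contact_force: [0.7, 5.8, 7.3]
opening: 0.0734
```

Request:
servo_tool:
  deltas:
    - {"xyz": [0, 0, 0], "rotation": [0, 0, 0]}
    - {"xyz": [0, 0, 0], "rotation": [0, 0, 0]}
    - {"xyz": [0, 0, 0], "rotation": [0, 0, 0]}
  claw: 1

```text
t: 6.75
tcp_pos: [0.4289, -0.2543, 0.0497]
orientation: [-1.57, 0.0, -0.059]
contact_force: [-0.2, 0.5, 0.6]
opening: 0.0853
```

```bash
python3 -c "
from h import *
s=snap('side','s6')
t=snap('top','t6')
st=bot.state();print(st['t'],st['tcp_pos'],st['contact_force'],st['opening'])
"
```

```text
6.85 [ 0.42894407 -0.25430778  0.04981317] [0.43612321 0.3881103  0.56057787] 0.08513471267122684
```

View pics/s6.png

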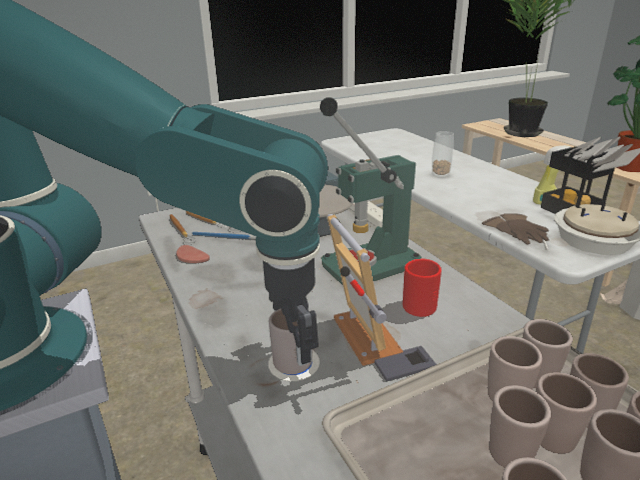

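View pics/t6.png

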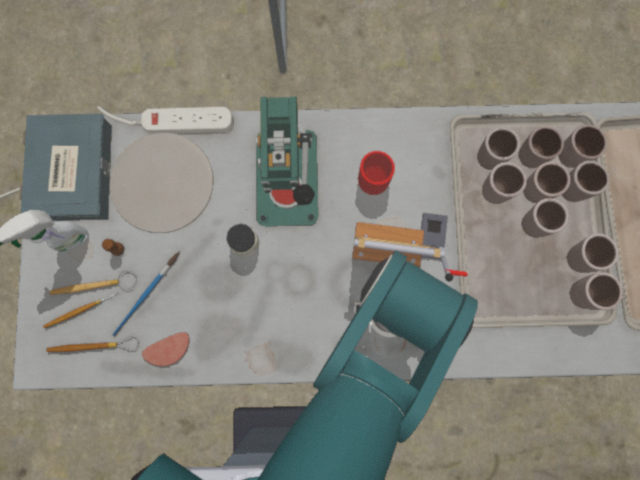

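Request:
servo_tool:
  deltas:
    - {"xyz": [0, -0.015, 0], "rotation": [0, 0, 0]}
    - {"xyz": [0, -0.04, 0], "rotation": [0, 0, 0]}
    - {"xyz": [0, -0.08, 0], "rotation": [0, 0, 0]}
    - {"xyz": [0, -0.12, 0], "rotation": [0, 0, 0]}
    - {"xyz": [0, -0.16, 0], "rotation": [0, 0, 0]}
    - {"xyz": [0, -0.2, 0], "rotation": [0, 0, 0]}
    - {"xyz": [0, -0.2, 0], "rotation": [0, 0, 0]}

```text
t: 7.55
tcp_pos: [0.4299, -0.2552, 0.257]
orientation: [-1.574, -0.007, -0.059]
contact_force: [0.3, -0.0, 0.1]
opening: 0.0852
```

```bash
python3 -c "
from h import *
s=snap('side','s7')
w=snap('wrist','w7')
st=bot.state();print(st['t'],st['tcp_pos'],st['contact_force'],st['opening'])
P=cloud(w)
m=(P[...,2]>.08)&(P[...,2]<.095)&(abs(P[...,0]-.43)<.05)&(abs(P[...,1]+.25)<.05)
q=P[m];print(len(q),cv2.minEnclosingCircle(q[:,:2].astype(np.float32)))
P=cloud(s)
m=(P[...,2]>.084)&(P[...,2]<.095)&(abs(P[...,0]-.43)<.05)&(abs(P[...,1]+.25)<.05)
q=P[m];print(len(q),cv2.minEnclosingCircle(q[:,:2].astype(np.float32)))
"
```

```text
7.65 [ 0.42910394 -0.2546431   0.25163854] [-0.1391817  0.7382847 -1.4100635] 0.08523394893390608
1942 ((0.4282866418361664, -0.2490493506193161), 0.03398711606860161)
398 ((0.4274861216545105, -0.2513291835784912), 0.03438293933868408)
```

View pics/s7.png

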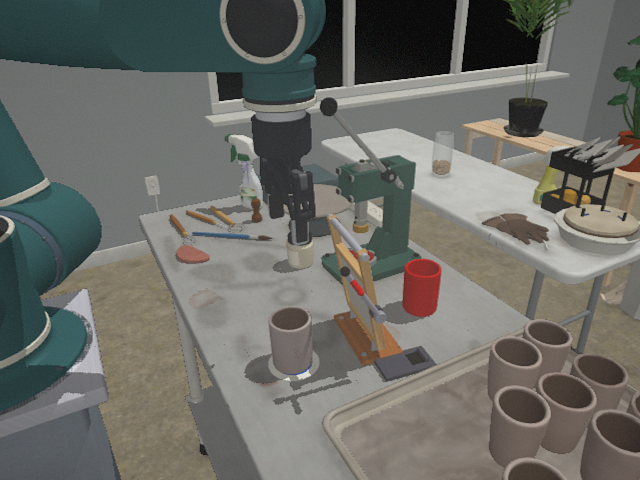

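View pics/w7.png

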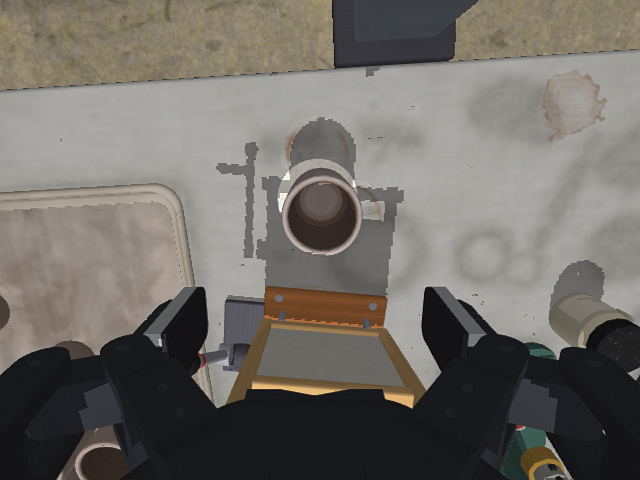

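```bash
python3 -c "
from h import *
print(bot.state()['qpos'])
delta((.433,-.35,.30),zdir=(-.993,.117,0))"
```

```text
[-5.87184727e-01 -2.74380822e-01  1.81679819e+00  9.09385997e-04
  1.59727103e+00 -2.09904746e+00]
xyz [ 0.0096 -0.0483 -0.095 ] rot [ 0.0033 -2.8885  0.003 ] rows 2.139808235754725 10.087940070058377
```

```bash
python3 -c "
from h import *
delta((.433,-.35,.30),zdir=(.993,-.117,0))"
```

```text
xyz [ 0.0096 -0.0483 -0.095 ] rot [-3.0000e-03  3.1115e+00  3.4000e-03] rows 2.139808235754725 10.866673174818095
```

Request:
servo_tool:
  deltas:
    - {"xyz": [0.01, -0.048, -0.095], "rotation": [0, 0.28, 0]}
    - {"xyz": [0.01, -0.048, -0.095], "rotation": [0, 0.56, 0]}
    - {"xyz": [0.01, -0.048, -0.095], "rotation": [0, 0.84, 0]}
    - {"xyz": [0.01, -0.048, -0.095], "rotation": [0, 1, 0]}
  claw: 0

```text
t: 8.05
tcp_pos: [0.433, -0.3515, 0.2973]
orientation: [-1.57, 0.002, -0.59]
contact_force: [-0.7, 0.6, -0.1]
opening: 0.0278
```

Request:
servo_tool:
  deltas:
    - {"xyz": [0, 0, 0], "rotation": [0, 0.28, 0]}
    - {"xyz": [0, 0, 0], "rotation": [0, 0.56, 0]}
    - {"xyz": [0, 0, 0], "rotation": [0, 0.84, 0]}
    - {"xyz": [0, 0, 0], "rotation": [0, 1, 0]}

```text
t: 8.45
tcp_pos: [0.4331, -0.3498, 0.2968]
orientation: [-1.571, 0.003, -1.112]
contact_force: [-0.3, 0.1, -0.8]
opening: -0.0
```

Request:
servo_tool:
  deltas:
    - {"xyz": [0, 0, 0], "rotation": [0, 0.28, 0]}
    - {"xyz": [0, 0, 0], "rotation": [0, 0.56, 0]}
    - {"xyz": [0, 0, 0], "rotation": [0, 0.84, 0]}
    - {"xyz": [0, 0, 0], "rotation": [0, 1, 0]}
    - {"xyz": [0, 0, 0], "rotation": [0, 1, 0]}
    - {"xyz": [0, 0, 0], "rotation": [0, 1, 0]}

```text
t: 9.05
tcp_pos: [0.4332, -0.3499, 0.2972]
orientation: [-1.572, 0.002, -1.627]
contact_force: [-0.3, -0.0, 0.5]
opening: 0.0001
```

```bash
python3 -c "
from h import *
s=snap('side','s8');snap('wrist','w8')
delta((.433,-.35,.195),zdir=(.993,-.117,0)); print(bot.state()['tcp_pos'])"
```

```text
xyz [ 0.0002  0.1026 -0.0003] rot [ 0.0007  0.1157 -0.0026] rows 2.0514402715569324 0.40405995240101544
[ 0.43331212 -0.34999049  0.29757154]
```

View pics/s8.png

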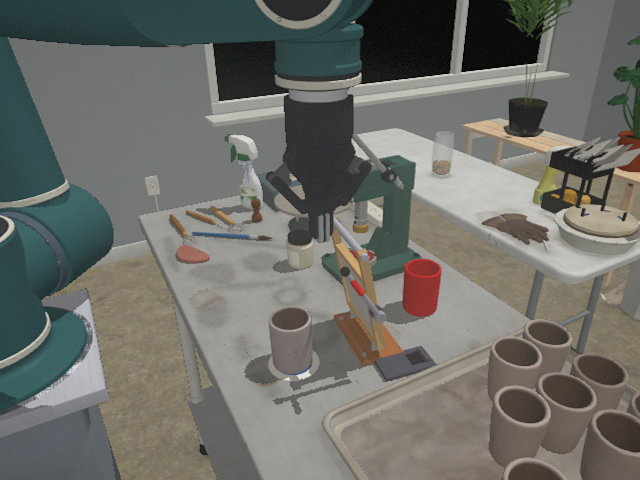

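View pics/w8.png

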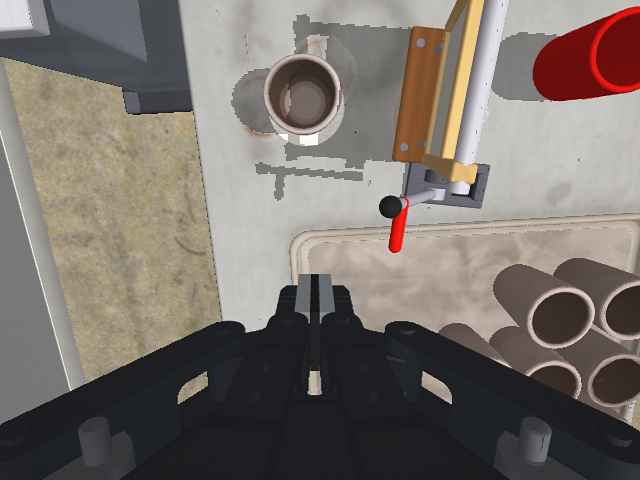

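Request:
servo_tool:
  deltas:
    - {"xyz": [0, 0.04, 0], "rotation": [0, 0.11, 0]}
    - {"xyz": [0, 0.08, 0], "rotation": [0, 0.11, 0]}
    - {"xyz": [0, 0.098, 0], "rotation": [0, 0.11, 0]}
    - {"xyz": [0, 0.098, 0], "rotation": [0, 0.11, 0]}

```text
t: 9.55
tcp_pos: [0.4326, -0.3492, 0.1969]
orientation: [-1.575, 0.004, -1.686]
contact_force: [-0.1, 0.1, 0.9]
opening: 0.0001
```

```bash
python3 -c "
from h import *
s=snap('side','s9');snap('wrist','w9')
delta((.567,-.366,.2),zdir=(.993,-.117,0)); print(bot.state()['tcp_pos'])"
```

```text
xyz [0.0004 0.0008 0.1344] rot [-0.0007  0.0029 -0.0015] rows 2.688025478764531 0.011760547759364215
[ 0.43354366 -0.35010836  0.20075069]
```

View pics/s9.png

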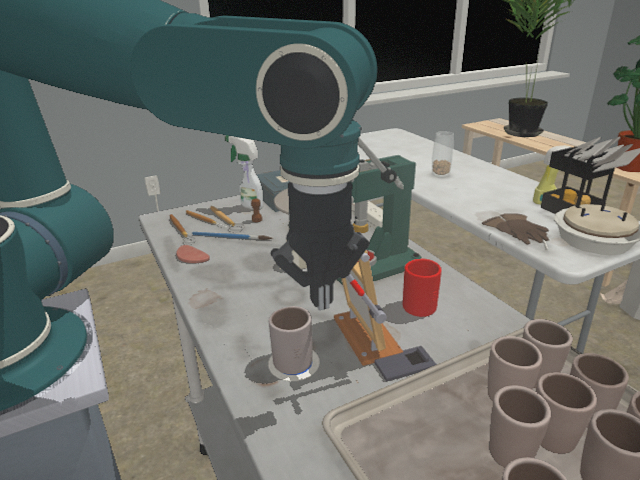

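View pics/w9.png

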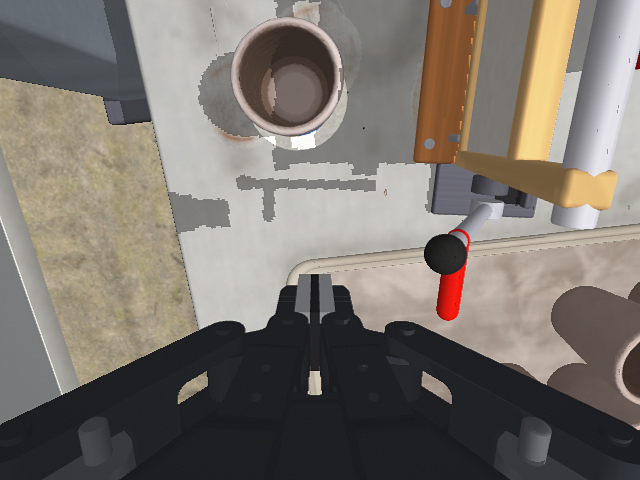

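```bash
python3 -c "
from h import *
w=load('wrist'); P=cloud(w); h=np.array([.5705,-.2535]); xs=np.array([.993,-.117]);ys=np.array([.117,.993])
print(cam(w)[2], cam(w)[0][2])
for p in ((445,255),(430,255),(460,250),(448,265),(450,285),(448,315),(318,280),(305,290),(340,300),(230,330),(400,330),(600,420),(540,440)):
  q=P[p[1],p[0]]; r=q[:2]-h; print(p,q.round(3),'a',(r@xs).round(3),'l',(r@ys).round(3))
"
```

```text
[ 0.44110664 -0.28427632  0.31774311] [-0.03068075 -0.25763424 -0.96575529]
(445, 255) [ 0.479 -0.326  0.207] a -0.083 l -0.083
(430, 255) [ 0.475 -0.327  0.204] a -0.086 l -0.084
(460, 250) [ 0.484 -0.325  0.206] a -0.078 l -0.081
(448, 265) [ 0.48  -0.33   0.207] a -0.081 l -0.086
(450, 285) [ 0.488 -0.347  0.186] a -0.071 l -0.103
(448, 315) [ 0.487 -0.36   0.186] a -0.071 l -0.115
(318, 280) [ 0.436 -0.339  0.186] a -0.123 l -0.1
(305, 290) [ 0.431 -0.338  0.196] a -0.128 l -0.1
(340, 300) [ 0.444 -0.344  0.195] a -0.115 l -0.105
(230, 330) [ 0.411 -0.334  0.227] a -0.149 l -0.098
(400, 330) [ 0.459 -0.339  0.227] a -0.101 l -0.098
(600, 420) [ 0.489 -0.343  0.261] a -0.07 l -0.098
(540, 440) [ 0.476 -0.343  0.263] a -0.083 l -0.1
```

Request:
servo_tool:
  deltas:
    - {"xyz": [0, 0, 0.02], "rotation": [0, 0, 0]}
    - {"xyz": [0, 0, 0.035], "rotation": [0, 0, 0]}
    - {"xyz": [0, 0, 0.045], "rotation": [0, 0, 0]}
    - {"xyz": [0, 0, 0.055], "rotation": [0, 0, 0]}
    - {"xyz": [0, 0, 0.065], "rotation": [0, 0, 0]}
    - {"xyz": [0, 0, 0.07], "rotation": [0, 0, 0]}
    - {"xyz": [0, 0, 0.07], "rotation": [0, 0, 0]}

```text
t: 10.35
tcp_pos: [0.5035, -0.3581, 0.1997]
orientation: [-1.571, 0.001, -1.687]
contact_force: [-0.4, 0.2, -0.8]
opening: -0.0
```

```bash
python3 -c "
from h import *
s=snap('side','s10')
a=s['frame'][180:400,240:460];cv2.imwrite('pics/c10.png',cv2.resize(a,(600,600)))
delta((.567,-.366,.2),zdir=(.993,-.117,0)); print(bot.state()['tcp_pos'],bot.state()['contact_force'])"
```

```text
xyz [ 0.0005 -0.0003  0.0644] rot [ 0.0006  0.002  -0.0024] rows 1.2885691700431248 0.011171596253655597
[ 0.50306537 -0.35804289  0.19972915] [-1.05525133 -0.09530051 -0.81408027]
```

View pics/c10.png

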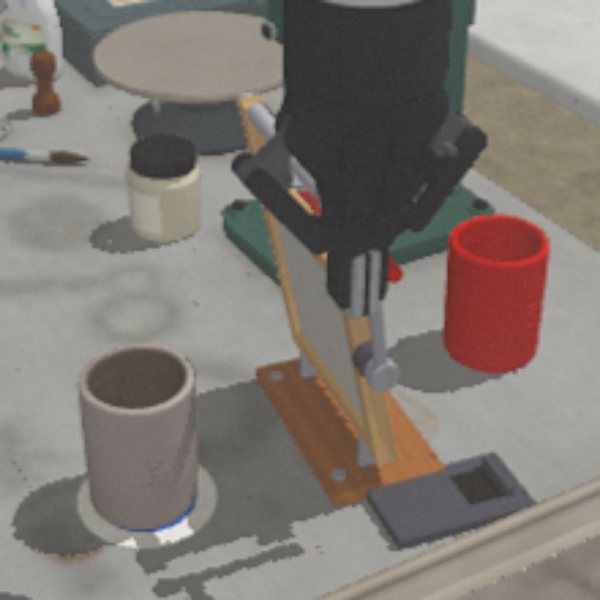

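Peg is being carried along (now nearly upright, seen behind the finger at crop (395,270)). Continue the push.

Request:
servo_tool:
  deltas:
    - {"xyz": [0, 0, 0.012], "rotation": [0, 0, 0]}
    - {"xyz": [0, 0, 0.024], "rotation": [0, 0, 0]}
    - {"xyz": [0, 0, 0.036], "rotation": [0, 0, 0]}
    - {"xyz": [0, 0, 0.048], "rotation": [0, 0, 0]}
    - {"xyz": [0, 0, 0.06], "rotation": [0, 0, 0]}
    - {"xyz": [0, 0, 0.068], "rotation": [0, 0, 0]}
    - {"xyz": [0, 0, 0.068], "rotation": [0, 0, 0]}
    - {"xyz": [0, 0, 0.068], "rotation": [0, 0, 0]}

```text
t: 11.2
tcp_pos: [0.5705, -0.366, 0.1997]
orientation: [-1.571, 0.001, -1.687]
contact_force: [-0.2, -0.5, -0.2]
opening: 0.0002
```

```bash
python3 -c "
from h import *
s=snap('side','s11')
a=s['frame'][180:400,240:460];cv2.imwrite('pics/c11.png',cv2.resize(a,(600,600)))
print(bot.state()['tcp_pos'],bot.state()['contact_force'])"
```

```text
[ 0.57026607 -0.36600155  0.19983272] [-0.22987873 -1.0513521  -0.02196037]
```

View pics/c11.png

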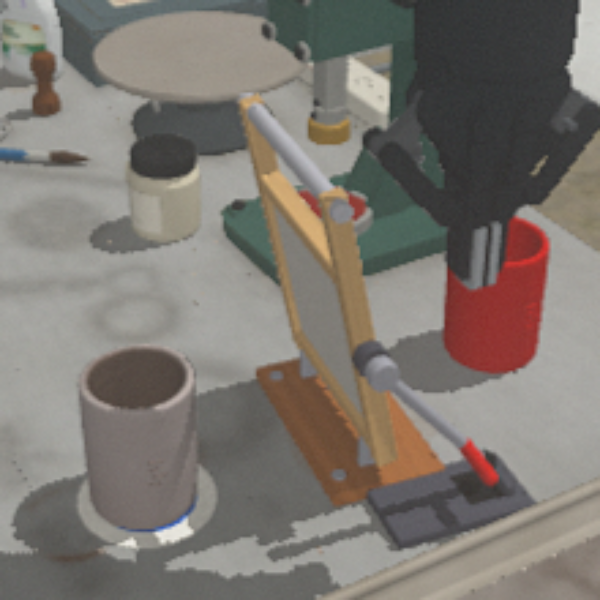

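Request:
servo_tool:
  deltas:
    - {"xyz": [0, -0.05, 0], "rotation": [0, 0, 0]}
    - {"xyz": [0, -0.1, 0], "rotation": [0, 0, 0]}
    - {"xyz": [0, -0.1, 0], "rotation": [0, 0, 0]}
    - {"xyz": [0, -0.1, 0], "rotation": [0, 0, 0]}
  claw: 1

```text
t: 11.65
tcp_pos: [0.5703, -0.3663, 0.3018]
orientation: [-1.568, -0.0, -1.688]
contact_force: [0.6, 0.4, -1.0]
opening: 0.058
```

```bash
python3 -c "
from h import *
s=snap('top','t12')
a=s['frame'][200:340,340:480];cv2.imwrite('pics/c12.png',cv2.resize(a,(560,560)))
snap('wrist','w12')
delta((.5295,-.278,.30),zdir=(.993,-.117,0));print(bot.state()['tcp_pos'],bot.state()['contact_force'])"
```

```text
xyz [-0.0827 -0.0008 -0.0505] rot [ 0.0019  0.001  -0.003 ] rows 1.9379211874208027 0.013007436300539476
[ 0.57000809 -0.36601648  0.29898012] [ 0.22290495 -0.63025123  0.11492607]
```

View pics/w12.png

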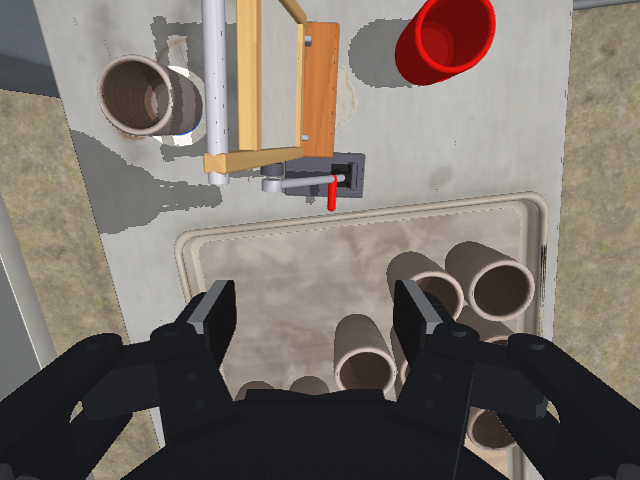

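Request:
servo_tool:
  deltas:
    - {"xyz": [-0.04, 0, -0.025], "rotation": [0, 0, 0]}
    - {"xyz": [-0.083, 0, -0.05], "rotation": [0, 0, 0]}
    - {"xyz": [-0.083, 0, -0.05], "rotation": [0, 0, 0]}
    - {"xyz": [-0.083, 0, -0.05], "rotation": [0, 0, 0]}

```text
t: 12.15
tcp_pos: [0.53, -0.2771, 0.2994]
orientation: [-1.571, 0.001, -1.686]
contact_force: [0.7, -0.8, -0.1]
opening: 0.0855
```

```bash
python3 -c "
from h import *
w=load('wrist');P=cloud(w);h=np.array([.5705,-.2535]); xs=np.array([.993,-.117]);ys=np.array([.117,.993])
for v in (20,60,100,140):
  q=P[v,195:240]; i=q[:,2]>.195; q=q[i]; print(v,len(q),q.mean(0).round(4),'top',q[q[:,2].argmax()].round(4),'ends a',((q[[0,-1],:2]-h)@xs).round(4))
snap('wrist','w13')
delta((.5295,-.278,.212),zdir=(.993,-.117,0));print(bot.state()['tcp_pos'],bot.state()['contact_force'])"
```

```text
20 23 [ 0.5329 -0.2374  0.2114] top [ 0.5324 -0.2379  0.2134] ends a [-0.0453 -0.0345]
60 23 [ 0.5323 -0.258   0.2204] top [ 0.5779 -0.3005  0.4184] ends a [-0.0457  0.0129]
100 24 [ 0.5293 -0.2768  0.2197] top [ 0.5779 -0.3005  0.4184] ends a [ 0.0129 -0.036 ]
140 22 [ 0.5241 -0.2966  0.2112] top [ 0.5229 -0.2964  0.2139] ends a [-0.0471 -0.0366]
xyz [ 0.0003  0.0873 -0.0008] rot [ 0.0012  0.0019 -0.0022] rows 1.7469040051716092 0.011092572929436498
[ 0.53032703 -0.27787888  0.2993412 ] [-0.25904991  0.40917492  0.0574808 ]
```

View pics/w13.png

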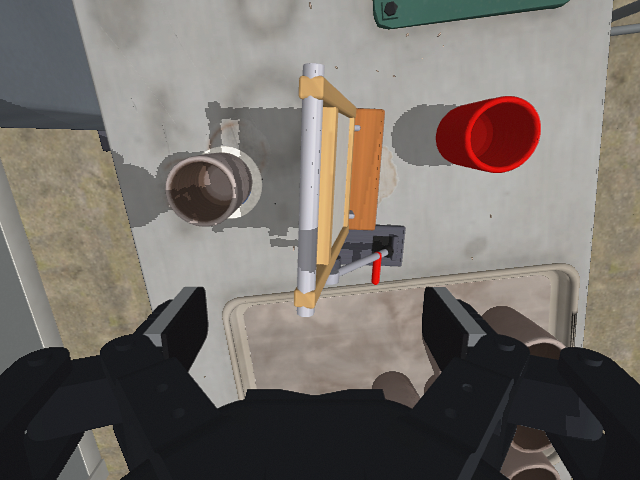

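```bash
python3 -c "
from h import *
w=load('wrist');P=cloud(w)
L=[]
for v in range(105,285,12):
  q=P[v,290:330]; q=q[(q[:,2]>.203)&(q[:,2]<.23)]
  if len(q)>6:L.append(np.median(q,0)); 
L=np.array(L); print(L.round(4)); c=np.polyfit(L[:,1],L[:,0],1);print(c,np.polyval(c,-.278))"
```

```text
[[ 0.5385 -0.1955  0.2116]
 [ 0.5377 -0.2016  0.212 ]
 [ 0.5365 -0.2078  0.2123]
 [ 0.5357 -0.2142  0.2118]
 [ 0.5344 -0.2206  0.2119]
 [ 0.5336 -0.2271  0.2114]
 [ 0.5326 -0.2337  0.2116]
 [ 0.5318 -0.2405  0.2119]
 [ 0.5303 -0.2475  0.2115]
 [ 0.5295 -0.2545  0.2117]
 [ 0.5284 -0.2617  0.2121]
 [ 0.5272 -0.269   0.2121]
 [ 0.526  -0.2764  0.212 ]
 [ 0.5251 -0.284   0.2118]
 [ 0.5236 -0.2917  0.2116]]
[0.1534648  0.56848833] 0.5258251107542378
```

Request:
servo_tool:
  deltas:
    - {"xyz": [0, 0.0, -0.004], "rotation": [0, 0.045, 0]}
    - {"xyz": [0, 0.03, -0.004], "rotation": [0, 0.045, 0]}
    - {"xyz": [0, 0.06, -0.004], "rotation": [0, 0.045, 0]}
    - {"xyz": [0, 0.086, -0.004], "rotation": [0, 0.045, 0]}
    - {"xyz": [0, 0.086, -0.004], "rotation": [0, 0.045, 0]}
    - {"xyz": [0, 0.086, -0.004], "rotation": [0, 0.045, 0]}

```text
t: 12.8
tcp_pos: [0.5265, -0.2779, 0.2143]
orientation: [-1.571, 0.001, -1.712]
contact_force: [-0.3, 0.1, 0.4]
opening: 0.0858
```

```bash
python3 -c "
from h import *
snap('wrist','w14');snap('side','s14')
print(bot.state()['tcp_pos'],bot.state()['contact_force'])"
```

```text
[ 0.52693639 -0.27790055  0.21569924] [-0.41581175  0.26111537  0.61139671]
```

View pics/w14.png

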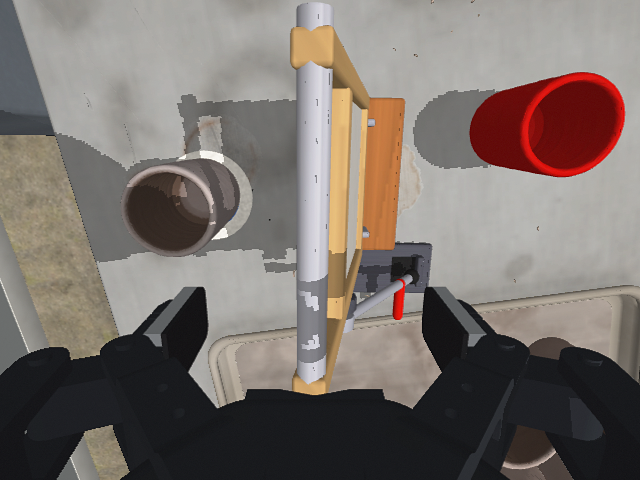

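View pics/s14.png

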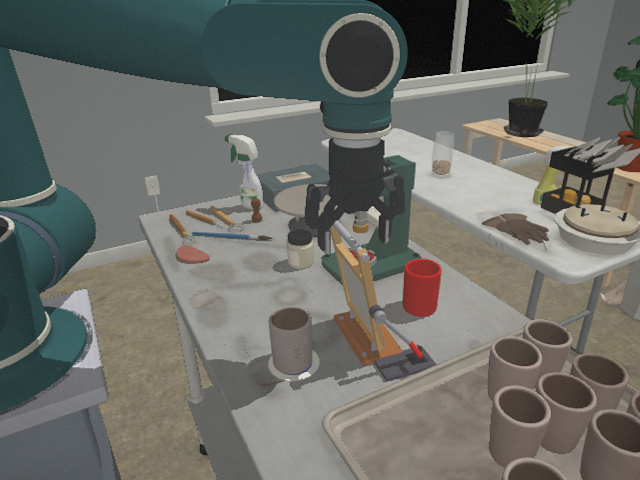

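Request:
servo_tool:
  deltas:
    - {"xyz": [0, 0, 0], "rotation": [0, 0, 0]}
    - {"xyz": [0, 0, 0], "rotation": [0, 0, 0]}
    - {"xyz": [0, 0, 0], "rotation": [0, 0, 0]}
    - {"xyz": [0, 0, 0], "rotation": [0, 0, 0]}
    - {"xyz": [0, 0, 0], "rotation": [0, 0, 0]}
    - {"xyz": [0, 0, 0], "rotation": [0, 0, 0]}
  claw: 0

```text
t: 13.5
tcp_pos: [0.5264, -0.2773, 0.2142]
orientation: [-1.571, 0.001, -1.711]
contact_force: [-2.2, 1.2, 3.3]
opening: 0.0098
```

```bash
python3 -c "
from h import *
snap('wrist','w15')
print(bot.state()['tcp_pos'],bot.state()['contact_force'],bot.state()['opening'])
delta((.5265+.99*.038,-.278-.14*.038,.2155+.0038),zdir=(.990,-.14,0))"
```

```text
[ 0.52645138 -0.27728423  0.21423385] [-3.01099753  1.35679857  2.40645513] 0.00992901241015006
xyz [ 0.0007 -0.0051  0.0381] rot [-0.0001  0.0006 -0.0019] rows 0.7696809008686567 0.006834668689508083
```

View pics/w15.png

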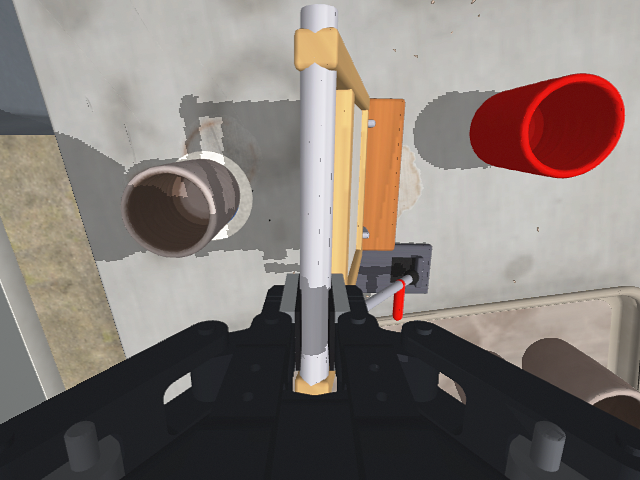

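Request:
servo_tool:
  deltas:
    - {"xyz": [0, -0.0009, 0.005], "rotation": [0, 0, 0]}
    - {"xyz": [0, -0.0017, 0.01], "rotation": [0, 0, 0]}
    - {"xyz": [0, -0.0024, 0.015], "rotation": [0, 0, 0]}
    - {"xyz": [0, -0.003, 0.02], "rotation": [0, 0, 0]}
    - {"xyz": [0, -0.0033, 0.025], "rotation": [0, 0, 0]}
    - {"xyz": [0, -0.0036, 0.03], "rotation": [0, 0, 0]}
    - {"xyz": [0, -0.0038, 0.033], "rotation": [0, 0, 0]}
    - {"xyz": [0, -0.0038, 0.036], "rotation": [0, 0, 0]}

```text
t: 14.35
tcp_pos: [0.5625, -0.2827, 0.218]
orientation: [-1.571, 0.0, -1.711]
contact_force: [-3.0, -4.2, -0.2]
opening: 0.0098
```

Request:
servo_tool:
  deltas:
    - {"xyz": [0, 0, 0], "rotation": [0, 0, 0]}
    - {"xyz": [0, 0, 0], "rotation": [0, 0, 0]}
    - {"xyz": [0, 0, 0], "rotation": [0, 0, 0]}

```text
t: 14.65
tcp_pos: [0.5622, -0.2827, 0.2178]
orientation: [-1.57, 0.0, -1.711]
contact_force: [-2.5, -4.4, 3.2]
opening: 0.0101
```

```bash
python3 -c "
from h import *
w=snap('wrist','w16');s=snap('side','s16');t=snap('top','t16')
a=s['frame'][180:400,240:460];cv2.imwrite('pics/c16.png',cv2.resize(a,(600,600)))
st=bot.state();print(st['t'],st['tcp_pos'],st['contact_force'],st['opening'])
P=cloud(w)
m=(P[...,2]>.08)&(P[...,2]<.095)&(abs(P[...,0]-.43)<.05)&(abs(P[...,1]+.25)<.05)
q=P[m];print(len(q),cv2.minEnclosingCircle(q[:,:2].astype(np.float32)))
P=cloud(s)
m=(P[...,2]>.084)&(P[...,2]<.095)&(abs(P[...,0]-.43)<.05)&(abs(P[...,1]+.25)<.05)
q=P[m];print(len(q),cv2.minEnclosingCircle(q[:,:2].astype(np.float32)))
"
```

```text
14.8 [ 0.56217973 -0.28266636  0.21780115] [-2.46051662 -5.44759335  2.00110962] 0.009706241341612678
3145 ((0.42895257472991943, -0.24870529770851135), 0.03396939858794212)
394 ((0.42793533205986023, -0.25162258744239807), 0.0340975783765316)
```

View pics/c16.png

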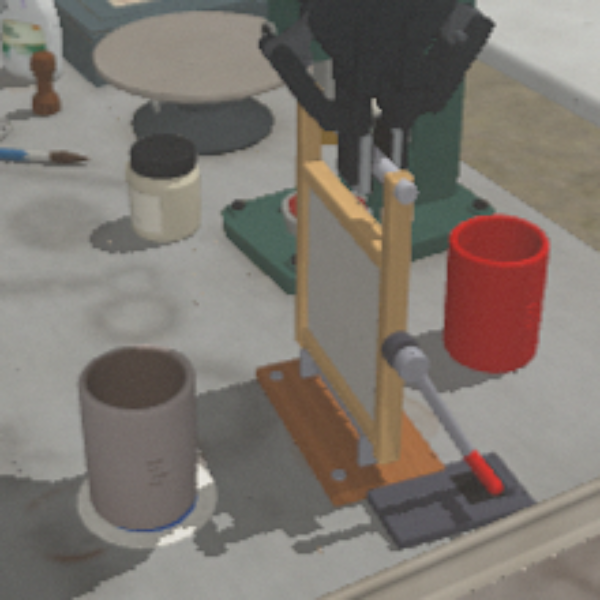

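View pics/w16.png

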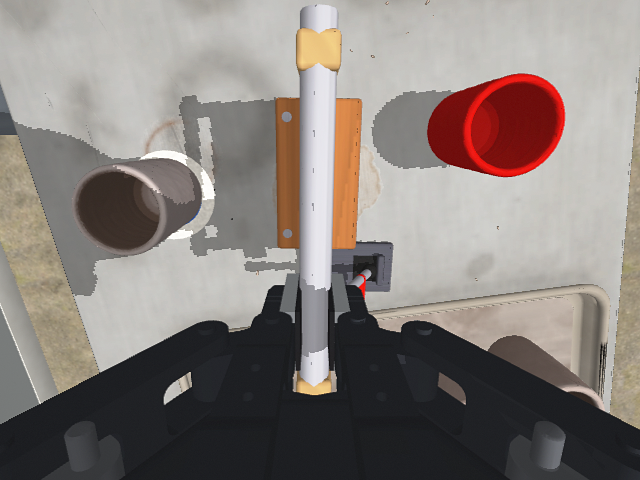

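```bash
python3 -c "
from h import *
s=load('side');P=cloud(s)
poly=(np.array([[315,200],[370,255],[370,420],[315,325]])*220/600+[240,180]).astype(np.int32)
m=np.zeros((480,640),np.uint8);cv2.fillPoly(m,[poly],1);q=P[m>0];q=q[(q[:,2]>0.03)&(q[:,2]<.17)]
def fit(q):
  for _ in range(4):
    c=q.mean(0);n=np.linalg.svd(q-c,full_matrices=False)[2][2];r=abs((q-c)@n);q=q[r<.004]
  n=n*np.sign(n[0]);print(len(q),n.round(3),'tilt',np.arcsin(-n[2]).round(4),'yaw',np.arctan2(n[1],n[0]).round(4),r.std())
fit(q)
# bar from wrist
w=load('wrist');Q=cloud(w);L=[]
for v in range(75,275,10):
  a=Q[v,295:340];a=a[(a[:,2]>.207)&(a[:,2]<.23)]
  if len(a)>6:L.append(np.median(a,0))
L=np.array(L);c=np.polyfit(L[:,1],L[:,0],1);print('bar slope',c[0],'mid',np.polyval(c,-.2535),'z',L[:,2].mean())
h=onz(s,0,0,0)
"
python3 - <<'E'
import sys; sys.path.insert(0,'.')
import numpy as np,cv2
from h import *
t=load('top')
f=cv2.imread('pics/t16.png')[200:340,340:480];cv2.imwrite('pics/c16t.png',cv2.resize(f,(560,560)))
E
```

```text
1143 [ 0.988 -0.155  0.003] tilt -0.0034 yaw -0.1552 0.00036042531774959535
bar slope 0.1533895775724818 mid 0.5671071356332769 z 0.2156906372176184
```

```bash
python3 -c "
from h import *
s=load('side');P=cloud(s);f=s['frame'].astype(int)
m=(f[...,2]>130)&(f[...,1]<70);k=np.zeros_like(m);k[340:365,405:430]=1;m&=k
p=np.median(P[m],0);print(m.sum(),p)
h=np.array([.5705,-.2535,.02]);xs=np.array([.988,-.155])
a=(p[:2]-h[:2])@xs;print('a',a,'z',p[2],'angle',np.arctan2(a,p[2]-.11))
st=bot.state();print(st['t'],st['joint_velocities'].round(4),st['contact_force'],st['opening'])
t=load('top');T=cloud(t);q=T[(T[...,2]>.065)&(T[...,2]<.08)&(abs(T[...,0]-.579)<.05)&(abs(T[...,1]-.0315)<.05)];print('jar',cv2.minEnclosingCircle(q[:,:2].astype(np.float32)))
"
```

```text
79 [ 0.59013534 -0.36833481  0.03781581]
a 0.03719910776717311 z 0.03781580743498181 angle 2.6657517097147596
14.8 [ 0.0005 -0.0001 -0.0004 -0.0008 -0.0014  0.0012] [-2.46051662 -5.44759335  2.00110962] 0.009706241341612678
jar ((0.5794658660888672, 0.0315711572766304), 0.0268375463783741)
```

All good: hand in.

```bash
python3 -c "
from h import *
print(bot.close_job())"
```

```text
the job is handed in; nothing more can be done
None
```

The job is handed in at about 15 s of the 72 s. All three steps look done, though handing in gave no verdict. I pushed the tumbler onto the mark with the fingers loosely around it. Then I flipped the kickstand over with the shut fingers, pinched the bar and brought the frame upright, and I am still holding it.

| Check | Last measurement | Needed |
|---|---|---|
| Tumbler to mark centre | about 1–3 mm | under 20 mm |
| Frame tilt | about 0.00 rad | within 0.07 rad |
| Kickstand angle | about 2.67 rad, at its 2.64 stop within error | over 2.5 rad |
| Grip on the bar | opening about 10 mm, about 6 N at the wrist | contact over 0.5 N |
| Jar movement | under 1 mm | under 20 mm |

- **Tumbler:** it stands upright. The side and wrist cameras disagreed by 3 mm on its position, well within tolerance.
- **Grip opening:** the gripper reads about 10 mm on a 12 mm bar. The pictures show the bar between the pads, and it followed the arm.
- **Backdrop yaw:** estimates ran from -0.10 to -0.155 rad, so the gripper is about 1° off square to the bar. There is a steady side load of about 5 N at the wrist.

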